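# Feed a small loaf to the tasting-slice mark of the slicing guide and hold it for the knife

### The arm

A 7-joint arm with a two-finger parallel gripper is mounted at the origin on the work surface. World frame = base frame: x ahead of the robot, y to its left, z up, the work surface at z = 0. Lengths are in m, angles in rad, forces in N, time in s.
With the tool pointing down it reaches from about 0.35 to 0.9 m from the base axis. Payload 8.1 kg.
Tool frame: the origin (TCP) lies midway between the tips of the shut fingers; the grasp point (between the pads) lies 19 mm behind it; x points along the fingers, z is the direction in which the jaws open and shut, and the axes are right-handed (so a half turn about x gives the same grasp; the last joint's range is limited). The gripper opens to 92 mm and grips with 3 to 60 N. Pads are 19 mm wide; open, the fingers measure 130 mm over their backs; the gripper's body (75 mm by 190 mm) begins 47 mm behind the grasp point.
Start: joints at [1.061, 0.434, 0.025, 1.573, -0.012, 1.134, -0.075], TCP at [0.247, -0.574, 0.227] pointing down, gripper open.
Joint ranges: [-2.62, 2.62], [-0.44, 2.09], [-1.27, 1.32], [0.08, 2.57], [-1.32, 4.46], [0.12, 2], [-2.74, 2.74]. Speed limits (rad/s): [2.22, 2.22, 3.01, 3.01, 3.14, 3.14, 3.14].

### API

Orientations are given as a rotation vector (axis times angle).
In Python, from cell import arm, optics, finder gives the robot as it stands.
- The arm moves only by the tool send_rows, never from a script. Its argument "rows" is a list that holds one entry, the list of rows, each a list of 7 numbers: the shift along the tool's x, y, z in mm, then the turn, a rotation vector about the tool's x, y, z in degrees, then the opening in per cent of the stroke, from 0 (shut) to 100 (fully open). A call has exactly 8 rows; each row is the pose to reach, as a shift and turn from the pose commanded when the call began, along the tool's axes at that moment; what a row does not reach only later rows make up. A row lasts 1/10 s, in which the tool goes at most 50 mm and 8.59 degrees, less where a joint would pass 70% of its speed; a pose out of reach is approached as far as the arm can. A call with a gripper value outside its range is refused whole. The fingers move at their own pace and stop on an object; "grip_force" is the grip in N (left out, the last holds). Time passes only in rows, so rows that repeat a pose let the fingers close, or fill a call up. It gives the time, the measured TCP pose, the force and the opening at its end, in the units of the state.
- arm.observe(): the state, without advancing time (a new reading comes with each control period).
- optics.get_image(name): name is "scene" or "top" or "wrist"; returns (picture, depth): 420x560x3 uint8, red, green, blue; 420x560 float32, m along the optical axis (not along the pixel's ray), 0 where there is no reading.
- optics.get_calibration(name): a dict with "camera_matrix" (3x3 intrinsics, pixels), "D" ([k1, k2, p1, p2, k3] as OpenCV has them; the pictures are not rectified), "position" and "orientation" of the camera in the world; the wrist camera has in their place "T_tool_cam" (4x4, takes a point from camera to tool coordinates, whose origin is the TCP and whose axes are the tool frame's). Camera axes: x right, y up, looking along -z (the intrinsics and any distortion apply to the point x, -y, -z); pixel columns grow to the right and rows downward; lengths in m; the calibration is good to about 2 mm. A picture is of the moment at which its call begins: read the wrist's pose just before it. get_calibration takes no time and is no camera call.
- arm.sign_off(): hands the job in, once; it reports no verdict.
Trained networks look in the newest picture that a camera, given by its name, has taken for a name from the list of things; names that differ only in an ending like _2 or _b are one class to them, and where a whole thing is asked for, a point or a joint stands for the part that bears it (a point fixed in the world has none). Each returns a list of dicts, best first, with "confidence" (0 to 1); they miss things now and then, are a little off and sometimes report something else, mostly with a low value. They report only what shows in the picture. A call takes as long as a camera call. They do not tell look-alikes from the thing itself.
- finder.search_frame(camera, thing): "bbox" ([left, top, width, height] in pixels, round what is visible of it).
- finder.regions_of(camera, thing): "region" (420x560 bool, what is visible of it) and "bbox" ([left, top, width, height] in pixels, round what is visible of it).
- finder.place_of(camera, thing): "xy" ([column, row] in pixels: a listed point, or the origin of a listed thing).
The state is a dict: "clock": time; "joints": joint angles; "dq": joint speeds; "joint_efforts": joint torques, N m; "position": TCP position; "ee_rot": TCP orientation; "force": force on the tool from outside, world axes, zero at the start; "ft_torque": the same for the moment, N m; "width": opening from 0.0 (shut) to 1.0 (fully open).
Only numpy, scipy, OpenCV 4.12 (cv2) and the standard library are available. Lean on these libraries where they do the work, as an engineer would, in place of code of your own. Each camera call takes 0.05 s, during which the arm holds its last target.

### The job

Lower the small oblong loaf gently into the trough of the slicing guide, lying lengthwise between the parked paddle and the knife slot, and let go of it. Then take the pusher arm by its upright grip, squeezing in the lock button on the grip's side to release the arm, and slide it out until the second long line of its scale (100 mm) stands at the mouth of the tube, without pushing farther, so that the paddle feeds the end of the loaf past the knife slot. Finish while still holding the grip there, since the arm springs back if you let go; leave everything else on the counter where it is.

Things in the scene. Friction and masses are not known exactly. Their poses are not given: they have to be found in the camera images.
- loaf_center (a point): centre (half-way up) of the small oblong crusty loaf with three slashes: 130 mm long along its y axis, 64 mm wide at mid-length (x), 54 mm high (z), rounded ends and sides, flat underside, 0.2 to 0.33 kg. It lies on the dark bread board (top 12 mm above the counter) on either side of the round bun. Not the far larger loaf on the scale.
- loaf: the same small loaf; this origin is the centre of its underside.
- trough (a point): middle of the trough's floor in the fixed beech slicing guide, 18 mm above the counter; x across, y along it in the feed direction (the way the arm extends), z up. 130 mm wide inside; its two 9 mm walls rise 57 mm above the floor from y = -122 to 168 mm, with a 5 mm knife slot through both at y = 100 mm; ends open.
- guide: the whole slicing guide (base, trough, tube, arm), fixed; origin on the counter under the point trough, same axes.
- paddle_face (a point): middle of the front face of the white paddle (110 mm wide across the trough, 24 to 88 mm above the counter) on the arm's end, 50 mm above the counter; same axes as trough. Parked it stands at y = -105 mm of the trough's frame, at the 100 mm line at y = -5 mm. The rear end of a pushed loaf lies against it, so then the loaf's centre is 65 mm farther along y.
- tube_mouth (a point): top edge of the mouth of the fixed aluminium tube (24 mm square), 112 mm above the counter, at y = -155 mm of the trough's frame, same axes: here the scale on the rod is read. The rod's top (108 mm up) has a black line every 10 mm, long lines across the whole rod at 50 and 100 mm from its paddle end; the line at the mouth equals the extension.
- pusher (a joint): extension (m) of the telescoping pusher arm, a 16 mm square steel rod sliding out of the tube along the trough's +y with black head, grip and paddle on its end: 0 parked, at most 0.14. An inner spring pulls it back with 2.2 N (parked) to 3.4 N (at 0.1). While the lock button is out at park, a steel tooth blocks the arm within 2 mm.
- pusher_grip (a point): middle of the upright black grip post on the arm's head, 140 mm above the counter; moves with the arm, axes as trough. The post is 26 mm (x) by 28 mm (y), 112 to 165 mm above the counter; nothing of the guide near it is higher than 115 mm. Parked it is at y = -130 mm of the trough's frame.
- button_face (a point): centre of the outer face of the lock button, a 20 mm steel disc in the +x side of the grip post, level with pusher_grip: out, 19 mm from the post's middle (6 mm proud of its side); fully in, 14.5 mm. It moves with the arm and is pressed towards the trough's -x.
- lock_button (a joint): how far the lock button is pressed (m): 0 out, 0.0045 fully in; the arm is free from 0.0032 on. Its spring pushes back with 2.7 N (out) to 6.8 N (in). It is pressed by squeezing the post along the trough's x axis, one finger on the button, the other on the post's opposite side.
- bun: the round bun on the bread board, 82 mm across, 66 mm high; leave it there. Origin: centre of its underside.
- honey_jar: amber honey jar, 64 mm across, 85 mm high, standing between the robot and the guide; leave it. Origin: centre of its underside.
- mustard_jar: clear jar, 56 mm across, 65 mm high, between the robot and the guide; leave it. Origin: centre of its underside.
- cup: clear tasting cup, 68 mm across, 85 mm high, beyond the guide; leave it. Origin: centre of its underside.
- plate: white plate, 170 mm across, 18 mm high, beyond the guide; leave it. Origin: centre of its underside.
- bread_knife: bread knife lying beyond the guide, 310 mm long, 16 mm high; leave it. Origin: centre of its underside , where the handle meets the blade.
- price_card: blank price card on a small wooden foot, 85 mm wide, 70 mm high, beyond the bread board; leave it. Origin: centre of its underside.
- sauce_bottle: green bottle, 60 mm across, 170 mm high, to the robot's right; leave it. Origin: centre of its underside.
Things that resemble listed ones, but are neither listed nor needed, are in the scene too. What is shaped like the loaf but yellow is not meant.

How it is judged:
On the way, in this order (a step that is already met when the one before it is completed fails the run):
1. the loaf lies lengthwise on the trough's floor in front of the paddle and is let go, the arm still parked (x of loaf_center in the frame of trough between -0.034 and 0.034 m and z of loaf_center in the frame of trough between 0.021 and 0.033 m and angle between the y axis of loaf_center and the y axis of trough, either way round below 0.2 rad and y of loaf_center in the frame of trough between -0.045 and 0.055 m and linear speed of loaf below 0.02 m/s and contact force between the fingers and loaf below 0.1 N and value of joint pusher below 0.004 m), for 0.2 s.
2. the fingers squeeze the lock button in on the grip of the arm, near its park (value of joint lock_button above 0.003 m and contact force between the fingers and lock_button above 1 N and value of joint pusher below 0.03 m), for 0.05 s.
At the end, for the whole second after the job is handed in: Fingers hold the arm's grip (over 2 N), arm at rest at the 100 mm line within 5 mm; the loaf at rest on the trough's floor, lengthwise within 0.2 rad, within 34 mm of mid-width, its centre at y = 60 mm of the trough within 12 mm, not touched by the fingers (value of joint pusher between 0.095 and 0.105 m and velocity of joint pusher between -0.005 and 0.005 m/s and contact force between the fingers and pusher above 2 N and contact force between the fingers and loaf below 0.1 N and x of loaf_center in the frame of trough between -0.034 and 0.034 m and z of loaf_center in the frame of trough between 0.021 and 0.033 m and angle between the y axis of loaf_center and the y axis of trough, either way round below 0.2 rad and linear speed of loaf below 0.02 m/s and y of loaf_center in the frame of trough between 0.048 and 0.072 m); the arm keeps its last pose, push and grip.
It fails at once if the loaf is dropped (free of the fingers and falling faster than 0.6 m/s, some 2 cm of fall) (contact force between the fingers and loaf below 0.1 N and linear speed of loaf above 0.6 m/s).
It fails at once if the loaf is pressed hard into the guide (over 60 N) (contact force between loaf and guide above 60 N).
It fails at once if a bystander (bun, jars, cup, plate, knife, price card, bottle) is shoved more than 30 mm or knocked over (distance of any of bun, honey_jar, mustard_jar, cup, plate, bread_knife, price_card, sauce_bottle from where it was at the start of the episode above 0.03 m or angle between any of honey_jar, mustard_jar, cup, price_card, sauce_bottle's own z axis and vertical above 0.5 rad).
It also fails if it takes over 54 s, if anything falls off the work surface, if the arm or the gripper's body presses on something with over 40 N, if the wrist force passes 120 N, or if a joint passes its speed limit or range.

## Working session

There is one attempt and no reset: what is moved stays moved. The work goes in short steps, Python scripts to look and compute and a tool call to move; the robot and the scene stay as the last step left them, time stands still between calls to the robot, and variables do not carry over. Pictures are saved under pics/ and viewed, and the job is handed in when it is done.

Besides the shell and the picture viewer there is one more tool, called after "Request:" by a JSON object that holds its "fn" and its "kwargs". send_rows: Moves the arm, as the interface text tells. Its arguments: {"type":"object","properties":{"rows":{"type":"array"},"grip_force":{"type":"number"}},"required":["rows"]}

```bash
ls; mkdir -p pics
cat > h.py <<'E'
import numpy as np, cv2
from scipy.spatial.transform import Rotation as R
from cell import arm, optics, finder
def cam(name, st=None):
    c=optics.get_calibration(name)
    K=np.array(c["camera_matrix"]);D=np.array(c["D"],float)
    if "T_tool_cam" in c:
        st=st or arm.observe()
        T=np.eye(4);T[:3,:3]=R.from_rotvec(st["ee_rot"]).as_matrix();T[:3,3]=st["position"]
        T=T@np.array(c["T_tool_cam"])
    else:
        T=np.eye(4);o=np.array(c["orientation"],float)
        T[:3,:3]=o if o.shape==(3,3) else R.from_rotvec(o).as_matrix();T[:3,3]=c["position"]
    return K,D,T
def rays(px,K,D):
    p=cv2.undistortPoints(np.array(px,float).reshape(-1,1,2),K,D).reshape(-1,2)
    return np.c_[p[:,0],-p[:,1],-np.ones(len(p))]
def pts(px,d,C):
    K,D,T=C;r=rays(px,K,D)*np.array(d).reshape(-1,1)
    return r@T[:3,:3].T+T[:3,3]
def onz(px,z,C):
    K,D,T=C;r=rays(px,K,D)@T[:3,:3].T
    s=(z-T[2,3])/r[:,2];return T[:3,3]+r*s[:,None]
def proj(P,C):
    K,D,T=C;p=(np.atleast_2d(P)-T[:3,3])@T[:3,:3];p=p*[1,-1,-1]
    return cv2.projectPoints(p,np.zeros(3),np.zeros(3),K,D)[0].reshape(-1,2)
E
python3 - <<'E'
from h import *
st=arm.observe();print(st)
for n in("scene","top","wrist"):
    print(n,optics.get_calibration(n))
    im,d=optics.get_image(n);cv2.imwrite(f"pics/{n}0.png",im[...,::-1]);np.save(f"pics/{n}0.npy",d)
E
```

```text
pics
{'clock': 0.0, 'joints': array([ 1.06140247,  0.43521031,  0.02496447,  1.5740958 , -0.01159252,
        1.13398871, -0.07512719]), 'dq': array([-0.00257347,  0.00020801,  0.00016836,  0.00037624, -0.00024823,
        0.00039364,  0.00090958]), 'joint_efforts': array([-3.60805570e-04, -6.67860603e+01,  9.84772369e-01, -3.14465117e+01,
       -6.05715998e-02,  4.28675185e-02,  1.44726982e-04]), 'position': array([ 0.24704048, -0.5735512 ,  0.22595325]), 'ee_rot': array([ 0.90539399,  1.37599824, -0.90418978]), 'force': array([-0.53739979, -0.1593101 , -0.053538  ]), 'ft_torque': array([-0.04665427, -0.01526991, -0.0269621 ]), 'width': 0.9998048581742319}
scene {'camera_matrix': array([[499.2548376 ,   0.        , 279.3601278 ],
       [  0.        , 499.2548376 , 205.49306334],
       [  0.        ,   0.        ,   1.        ]]), 'D': array([-0.00745827,  0.        ,  0.        ,  0.        ,  0.        ]), 'position': array([ 1.08651485, -0.54481208,  1.02711796]), 'orientation': array([0.66049635, 0.25494314, 0.74283274])}
top {'camera_matrix': array([[410.49692003,   0.       
[... 232 characters left out ...]
 -0.01075826,  1.26811223]), 'orientation': array([ 0.16567088, -0.17147969, -1.5521406 ])}
wrist {'camera_matrix': array([[355.55419137,   0.        , 278.25251883],
       [  0.        , 355.55419137, 210.32417146],
       [  0.        ,   0.        ,   1.        ]]), 'D': array([0.02506762, 0.        , 0.        , 0.        , 0.        ]), 'T_tool_cam': array([[ 1.78749130e-04,  3.01394099e-01, -9.53499641e-01,
        -1.57885669e-01],
       [ 2.92437275e-04,  9.53499600e-01,  3.01394141e-01,
         8.21945853e-02],
       [ 9.99999941e-01, -3.32712777e-04,  8.22983546e-05,
         1.54256776e-04],
       [ 0.00000000e+00,  0.00000000e+00,  0.00000000e+00,
         1.00000000e+00]])}
```

View pics/top0.png

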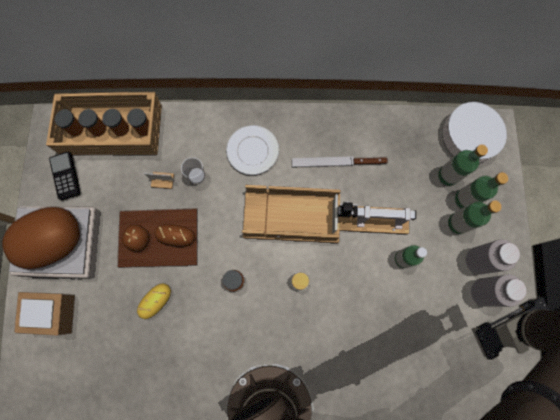

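View pics/scene0.png

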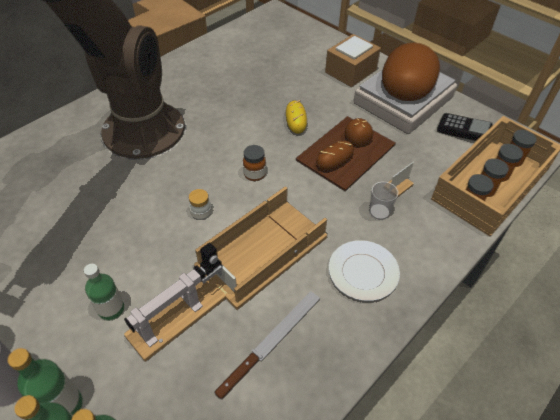

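Run:
```python
from h import *
C=cam("top")
for t in "loaf_center loaf bun trough guide paddle_face tube_mouth pusher_grip button_face honey_jar mustard_jar cup plate bread_knife price_card sauce_bottle".split():
    r=finder.place_of("top",t)
    print(t,[(np.round(x["xy"]),round(x["confidence"],2)) for x in r[:4]])
```

```text
loaf_center [(array([171., 233.]), 0.79), (array([150., 301.]), 0.65)]
loaf [(array([156., 300.]), 0.87), (array([175., 238.]), 0.79), (array([352., 164.]), 0.68)]
bun [(array([139., 237.]), 0.86)]
trough [(array([296., 215.]), 0.68)]
guide [(array([297., 220.]), 0.94)]
paddle_face [(array([335., 216.]), 0.75)]
tube_mouth [(array([355., 210.]), 0.81)]
pusher_grip [(array([346., 208.]), 0.58)]
button_face []
honey_jar []
mustard_jar [(array([299., 283.]), 0.8)]
cup [(array([194., 176.]), 0.75), (array([173., 234.]), 0.56)]
plate [(array([248., 152.]), 0.74)]
bread_knife [(array([354., 166.]), 0.92)]
price_card [(array([163., 179.]), 0.75)]
sauce_bottle [(array([402., 260.]), 0.83)]
```

The top view shows four candidates. The crusty loaf on the dark board is at (175,236), and that is the one I want. The others are the yellow one at (153,300), the bun at (134,238) and the big loaf on the scale at (40,238). Next I measure the loaf and the guide in 3D.

Run:
```python
from h import *
C=cam("top");im=cv2.imread("pics/top0.png");d=np.load("pics/top0.npy")
v,u=np.mgrid[0:420,0:560]
P=pts(np.c_[u.ravel(),v.ravel()],d.ravel(),C).reshape(420,560,3);np.save("pics/P.npy",P)
# loaf
m=np.zeros((420,560),bool);m[222:252,153:198]=1
L=m&(P[...,2]>0.028)
q=P[L];print("loaf n",L.sum(),"zmax",q[:,2].max(),np.median(P[215:265,125:195,2]))
h=cv2.minAreaRect(q[:,:2].astype(np.float32)*1000);print(h)
for w in("loaf","guide","bun"):
    r=finder.regions_of("top",w)
    for x in r[:3]:print(w,x["bbox"],x["confidence"])
r=finder.regions_of("top","guide")[0]["region"]
G=P[r]
W=G[(G[:,2]>0.068)&(G[:,2]<0.082)]
print("walls",len(W),cv2.minAreaRect(W[:,:2].astype(np.float32)*1000))
F=G[(G[:,2]>0.012)&(G[:,2]<0.024)];print("floor",len(F),np.median(F[:,2]))
c=cv2.resize(im[170:260,110:430],None,fx=2.5,fy=2.5,interpolation=cv2.INTER_CUBIC);cv2.imwrite("pics/crop1.png",c)
c=cv2.resize(im[200:330,100:220],None,fx=4,fy=4,interpolation=cv2.INTER_CUBIC);cv2.imwrite("pics/crop2.png",c)
```

```text
loaf n 710 zmax 1.268112232619016 0.013506878813582146
((436.16241455078125, 159.9281005859375), (424.0393981933594, 75.722900390625), 62.54580307006836)
loaf [153.1, 224.0, 42.4, 23.8] 0.8
loaf [135.4, 286.1, 36.8, 33.4] 0.63
guide [239.7, 184.8, 180.1, 60.2] 0.75
bun [121.2, 223.6, 27.9, 29.7] 0.64
walls 657 ((575.9136352539062, -154.78346252441406), (477.3414611816406, 150.3170166015625), 87.7919692993164)
floor 4522 0.017781395019673463
```

View pics/crop1.png

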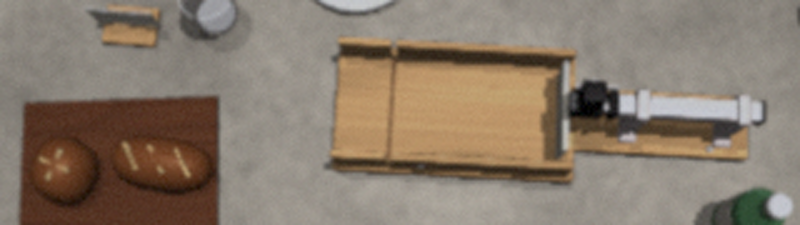

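View pics/crop2.png

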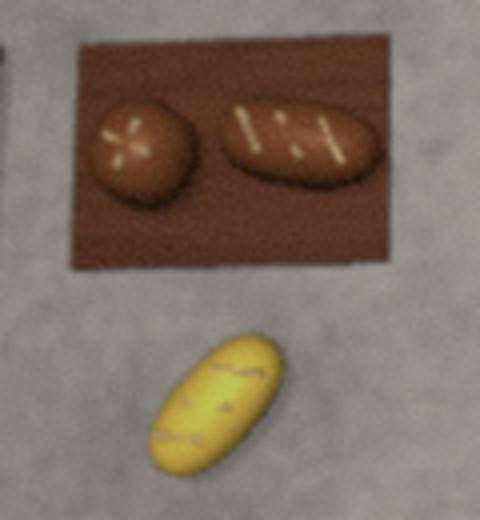

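The crop shows three slashes on the brown loaf at (175,236), so that choice holds. I need a more robust fit of both loaf and guide.

Run:
```python
from h import *
P=np.load("pics/P.npy");d=np.load("pics/top0.npy")
ok=d>0.3
# loaf
r=[x for x in finder.regions_of("top","loaf") if abs(x["bbox"][0]-153)<8][0]["region"]
q=P[r&ok&(P[...,2]>0.025)&(P[...,2]<0.08)]
print(len(q),np.percentile(q[:,2],[5,50,98]))
print(cv2.minAreaRect(q[:,:2].astype(np.float32)*1000))
e=cv2.findContours(r.astype(np.uint8),0,1)[0];e=max(e,key=len).reshape(-1,2)
E=onz(e,0.035,cam("top"));print("mask ellipse",cv2.fitEllipse(E[:,:2].astype(np.float32)*1000))
# guide walls
G=P[ok&(P[...,2]>0.06)&(P[...,2]<0.085)];G=G[(G[:,1]<0.15)&(G[:,1]>-0.20)&(G[:,0]>.42)&(G[:,0]<.7)]
for lo,hi in((.45,.54),(.58,.7)):
    W=G[(G[:,0]>lo)&(G[:,0]<hi)]
    l=cv2.fitLine(W[:,:2].astype(np.float32),cv2.DIST_HUBER,0,.01,.01).ravel()
    t=(W[:,:2]-l[2:])@l[:2];n=(W[:,:2]-l[2:])@[-l[1],l[0]]
    print(len(W),W[:,2].mean(),l,np.percentile(t,[0,2,98,100]),np.percentile(n,[3,97]))
    ee=[l[2:]+l[:2]*k for k in np.percentile(t,[1,99])];print(ee)
```

```text
697 [0.04225446 0.05887024 0.0693254 ]
((506.013916015625, 294.86083984375), (123.8566665649414, 62.212646484375), 81.33890533447266)
mask ellipse ((505.28802490234375, 296.5315856933594), (68.3260498046875, 127.34115600585938), 169.88563537597656)
367 0.07294894982349541 [ 0.03998329  0.99920034  0.5081085  -0.06597823] [-0.1320357  -0.12555522  0.14818275  0.15577176] [-0.01672746  0.0034295 ]
[array([ 0.50294646, -0.19497983]), array([0.51418526, 0.08588277])]
389 0.07247155798231107 [ 0.04528018  0.9989743   0.6481396  -0.01926832] [-0.18080168 -0.17585508  0.09535573  0.10079372] [-0.00710644  0.02779789]
[array([ 0.64005877, -0.19754807]), array([0.65259106, 0.07894022])]
```

Run:
```python
from h import *
C=cam("top")
for nm,px,z in [("far wall L",(246,187),.075),("far wall R",(340,191.5),.075),("near L",(243,233),.075),("near R",(339,242),.075),
  ("slot far",(267,188),.075),("slot near",(265.5,234),.075)]:
    print(nm,onz([px],z,C)[0])
a=np.arctan2(.043,.999)
o=np.array([.5773+.0015,-.075])
yx=np.array([np.sin(a),np.cos(a)]);xx=np.array([np.cos(a),-np.sin(a)])
im=cv2.imread("pics/top0.png")
s=4;big=cv2.resize(im[170:260,230:430],None,fx=s,fy=s,interpolation=cv2.INTER_CUBIC)
def g(x,y,z):return np.r_[o+xx*x+yx*y,z]
def line(A,col):
    p=proj(np.array([g(*k) for k in A]),C);p=((p-[230,170]+.5)*s).astype(int)
    cv2.polylines(big,[p],False,col,1)
for sg in(1,-1):
    line([(sg*65,-122,75),(sg*65,168,75),(sg*74,168,75),(sg*74,-122,75),(sg*65,-122,75)] and [(sg*.065,-.122,.075),(sg*.065,.168,.075),(sg*.074,.168,.075),(sg*.074,-.122,.075),(sg*.065,-.122,.075)],(0,255,0))
    line([(sg*.065,.1,.075),(sg*.074,.1,.075)],(255,0,0))
line([(.013,-.144,.165),(.013,-.116,.165),(-.013,-.116,.165),(-.013,-.144,.165),(.013,-.144,.165)],(0,255,255))
line([(.055,-.105,.088),(-.055,-.105,.088)],(255,0,255))
line([(-.012,-.155,.112),(.012,-.155,.112)],(255,255,0))
cv2.imwrite("pics/ov1.png",big)
```

```text
far wall L [0.64971551 0.07781804 0.075     ]
far wall R [ 0.63944679 -0.20648764  0.075     ]
near L [0.50876201 0.08281848 0.075     ]
near R [ 0.48530732 -0.200188    0.075     ]
slot far [0.64735688 0.01430997 0.075     ]
slot near [0.50663459 0.01643864 0.075     ]
```

View pics/ov1.png

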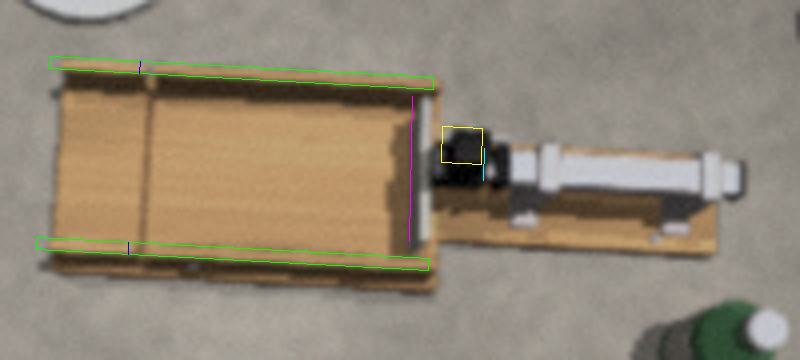

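```bash
cat >> h.py <<'E'
def model(o,a):
    yx=np.array([np.sin(a),np.cos(a)]);xx=np.array([np.cos(a),-np.sin(a)])
    return lambda x,y,z:np.r_[np.array(o)+xx*x+yx*y,z]
def overlay(im,C,g,x0,y0,x1,y1,s,ext=0.):
    big=cv2.resize(im[y0:y1,x0:x1],None,fx=s,fy=s,interpolation=cv2.INTER_CUBIC)
    def line(A,col):
        p=proj(np.array([g(*k) for k in A]),C);p=((p-[x0,y0]+.5)*s).astype(int)
        cv2.polylines(big,[p],False,col,1)
    for sg in(1,-1):
        line([(sg*.065,-.122,.075),(sg*.065,.168,.075),(sg*.074,.168,.075),(sg*.074,-.122,.075),(sg*.065,-.122,.075)],(0,255,0))
        line([(sg*.065,.1,.075),(sg*.074,.1,.075)],(255,0,0))
        line([(sg*.065,-.122,.018),(sg*.065,.168,.018)],(0,0,255))
    e=ext
    line([(.013,-.144+e,.165),(.013,-.116+e,.165),(-.013,-.116+e,.165),(-.013,-.144+e,.165),(.013,-.144+e,.165)],(0,255,255))
    line([(.055,-.105+e,.088),(-.055,-.105+e,.088)],(255,0,255))
    line([(-.012,-.155,.112),(.012,-.155,.112)],(255,255,0))
    return big
E
python3 - <<'E'
from h import *
g=model((.575,-.083),.043)
cv2.imwrite("pics/ov2.png",overlay(cv2.imread("pics/top0.png"),cam("top"),g,230,170,430,260,4))
cv2.imwrite("pics/ov3.png",overlay(cv2.imread("pics/scene0.png"),cam("scene"),g,120,180,340,360,3))
E
```

```text
(no output)
```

View pics/ov2.png

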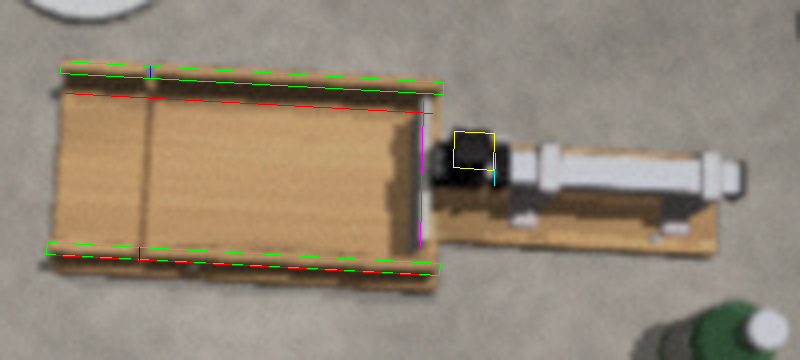

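View pics/ov3.png

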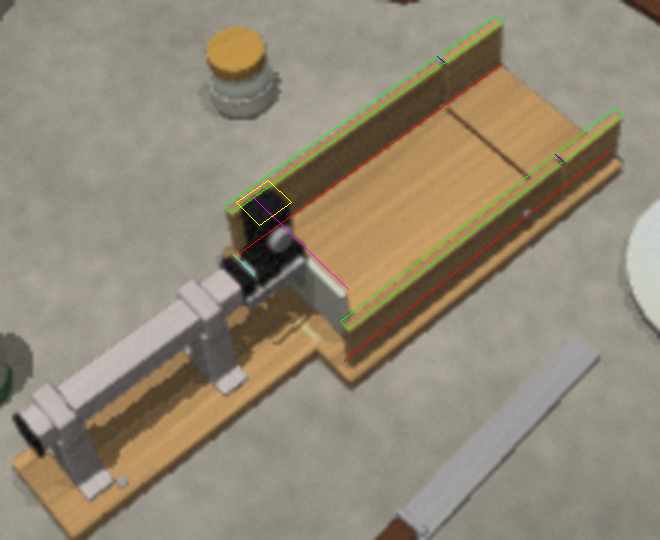

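```bash
cat >> h.py <<'E'
def tgt_R(yaw):
    # tool x down, tool z (jaw) at world angle yaw
    x=np.array([0,0,-1.]);z=np.array([np.cos(yaw),np.sin(yaw),0]);y=np.cross(z,x)
    return np.c_[x,y,z]
def rel(p,Rt):
    st=arm.observe();R0=R.from_rotvec(st["ee_rot"]).as_matrix()
    s=R0.T@(np.array(p)-st["position"])*1000
    w=np.degrees(R.from_matrix(R0.T@Rt).as_rotvec())
    print("shift",np.round(s,1),"turn",np.round(w,2),"t",st["clock"],"pos",np.round(st["position"],4),"j",np.round(st["joints"],2),"F",np.round(st["force"],1),"w",round(st["width"],3))
E
python3 - <<'E'
from h import *
st=arm.observe();print(np.round(R.from_rotvec(st["ee_rot"]).as_matrix(),3))
la=np.arctan2(.16,.987) # loaf axis tilt from +y toward +x
for yaw in(-la,-la+np.pi):
    rel([.506,.296,.33],tgt_R(yaw))
E
```

```text
[[ 0.     0.918  0.396]
 [-0.     0.396 -0.918]
 [-1.    -0.     0.   ]]
shift [-103.3  581.8 -696.7] turn [-57.49   0.     0.  ] t 1.2 pos [ 0.2473 -0.574   0.2268] j [ 1.06  0.43  0.03  1.57 -0.01  1.13 -0.08] F [ 0.1  1.  -0.3] w 1.0
shift [-103.3  581.8 -696.7] turn [ 1.2251e+02  0.0000e+00 -1.0000e-02] t 1.2 pos [ 0.2473 -0.574   0.2268] j [ 1.06  0.43  0.03  1.57 -0.01  1.13 -0.08] F [ 0.1  1.  -0.3] w 1.0
```

View pics/wrist0.png

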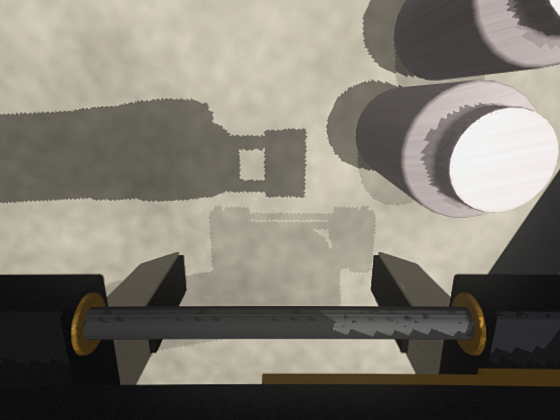

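Request:
{"fn": "send_rows", "kwargs": {"rows": [[[-50,0,0,0,0,0,100],[-90,15,-20,-2,0,0,100],[-103,45,-54,-5,0,0,100],[-103,75,-90,-8,0,0,100],[-103,107,-128,-11,0,0,100],[-103,139,-166,-14,0,0,100],[-103,171,-204,-17,0,0,100],[-103,203,-242,-20,0,0,100]]]}}

```text
clock: 2.0
position: [0.3382, -0.2695, 0.33]
ee_rot: [0.635, 1.475, -0.636]
force: [1.7, 0.0, 1.5]
width: 0.999
```

Run:
```python
from h import *
rel([.506,.296,.33],tgt_R(-.161))
```

```text
shift [-3.000e-01  5.106e+02 -2.954e+02] turn [-3.735e+01  5.000e-02  2.000e-02] t 2.0 pos [ 0.3382 -0.2695  0.33  ] j [ 0.75  0.05 -0.21  1.83  0.01  1.27 -0.28] F [1.7 0.  1.5] w 0.999
```

Request:
{"fn": "send_rows", "kwargs": {"rows": [[[0,43,-25,-4,0,0,100],[0,86,-50,-8,0,0,100],[0,129,-75,-12,0,0,100],[0,172,-100,-16,0,0,100],[0,215,-125,-20,0,0,100],[0,258,-150,-24,0,0,100],[0,301,-175,-28,0,0,100],[0,344,-199,-32,0,0,100]]]}}

```text
clock: 2.8
position: [0.452, 0.1113, 0.3301]
ee_rot: [0.199, 1.56, -0.199]
force: [1.3, -1.2, -0.2]
width: 1.0
```

Run:
```python
from h import *
rel([.506,.296,.30],tgt_R(-.161))
```

```text
shift [ 30.2 192.4   5.8] turn [-5.34  0.07 -0.  ] t 2.8 pos [0.452  0.1113 0.3301] j [ 0.23  0.16 -0.66  1.73  0.1   1.28 -0.71] F [ 1.3 -1.2 -0.2] w 1.0
```

Request:
{"fn": "send_rows", "kwargs": {"rows": [[[4,30,1,-1,0,0,100],[8,64,2,-2,0,0,100],[13,100,3,-3,0,0,100],[18,134,4,-4,0,0,100],[24,164,5,-5,0,0,100],[30,184,6,-5.3,0,0,100],[30,192,6,-5.3,0,0,100],[30,192,6,-5.3,0,0,100]]]}}

```text
clock: 3.6
position: [0.5061, 0.2942, 0.2996]
ee_rot: [0.128, 1.568, -0.128]
force: [-0.1, -0.1, -0.3]
width: 0.998
```

Run:
```python
from h import *
rel([.506,.296,.30],tgt_R(-.161))
C=cam("wrist");im,d=optics.get_image("wrist");cv2.imwrite("pics/w1.png",im[...,::-1]);np.save("pics/w1.npy",d)
v,u=np.mgrid[0:420,0:560]
P=pts(np.c_[u.ravel(),v.ravel()],d.ravel(),C).reshape(420,560,3)
for x in finder.regions_of("wrist","loaf"):
    r=x["region"];print(x["bbox"],x["confidence"])
    ok=r&(d>.05)&(P[...,2]>.02)&(P[...,2]<.08);q=P[ok];print(len(q),np.percentile(q[:,2],[2,50,99]))
    print("rect",cv2.minAreaRect(q[:,:2].astype(np.float32)*1000),"mean",q.mean(0))
    t=q[q[:,2]>.045];w,V=np.linalg.eigh(np.cov(t[:,:2].T));print("top mean",t.mean(0),V[:,1])
    e=max(cv2.findContours(r.astype(np.uint8),0,1)[0],key=len).reshape(-1,2)
    print("ell",cv2.fitEllipse(onz(e,.039,C)[:,:2].astype(np.float32)*1000))
```

```text
shift [-0.4  1.7 -0.4] turn [-0.1  -0.04 -0.01] t 3.6 pos [0.5061 0.2942 0.2996] j [-0.12  0.41 -0.71  1.52  0.27  1.31 -1.03] F [-0.1 -0.1 -0.3] w 0.998
[251.3, 114.0, 55.8, 105.8] 0.74
4621 [0.04231355 0.0601251  0.06791453]
rect ((507.342529296875, 297.4409484863281), (126.47432708740234, 62.6143913269043), 81.5970230102539) mean [0.50836099 0.30229871 0.0586628 ]
top mean [0.50813977 0.30106745 0.05952261] [0.12213641 0.99251332]
ell ((507.5885009765625, 295.69439697265625), (64.34381866455078, 130.30197143554688), 173.35403442382812)
[53.8, 109.2, 103.9, 78.3] 0.61
4981 [0.02472948 0.04779061 0.05604163]
rect ((311.53857421875, 350.43499755859375), (60.50884246826172, 120.28325653076172), 50.51167297363281) mean [0.31601821 0.35332517 0.04566937]
top mean [0.30924586 0.35244051 0.05114872] [-0.75115759  0.66012293]
ell ((313.50115966796875, 351.7488708496094), (65.65094757080078, 127.34989929199219), 52.23503112792969)
```

View pics/w1.png

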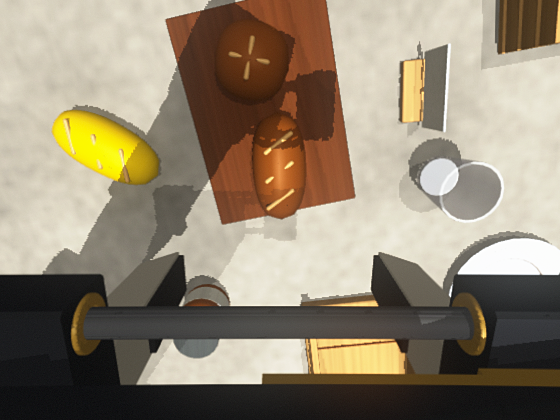

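The wrist view shows the loaf at (278,165), aligned with the jaws. Both cameras put it near (0.507, 0.296). I descend on it.

Run:
```python
from h import *
rel([.5075,.2960,.023],tgt_R(-.135))
```

```text
shift [277.1   3.7   0.3] turn [-1.71  0.03  0.03] t 3.7 pos [0.5065 0.2926 0.3001] j [-0.12  0.41 -0.71  1.52  0.27  1.31 -1.02] F [-0.4  0.4  0.5] w 0.997
```

Request:
{"fn": "send_rows", "kwargs": {"rows": [[[40,4,0,-1.6,0,0,100],[80,4,0,-1.6,0,0,100],[120,4,0,-1.6,0,0,100],[155,4,0,-1.6,0,0,100],[185,4,0,-1.6,0,0,100],[205,4,0,-1.6,0,0,100],[210,4,0,-1.6,0,0,100],[210,4,0,-1.6,0,0,100]]]}}

```text
clock: 4.5
position: [0.5073, 0.2963, 0.09]
ee_rot: [0.107, 1.568, -0.108]
force: [0.4, 0.2, 0.1]
width: 1.002
```

Run:
```python
from h import *
rel([.5075,.2960,.023],tgt_R(-.135))
C=cam("wrist");im,d=optics.get_image("wrist");cv2.imwrite("pics/w2.png",im[...,::-1])
```

```text
shift [67.  -0.2  0.3] turn [-0.14  0.    0.04] t 4.5 pos [0.5073 0.2963 0.09  ] j [-0.19  0.61 -0.63  1.78  0.44  0.9  -1.15] F [0.4 0.2 0.1] w 1.002
```

View pics/w2.png

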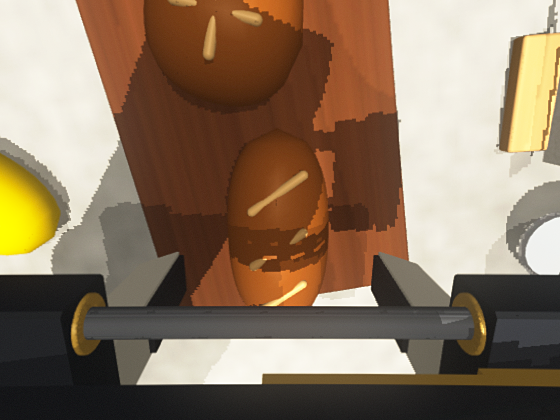

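The loaf is centred between the fingers at column 278, so I go down and close.

Request:
{"fn": "send_rows", "kwargs": {"rows": [[[25,0,0,0,0,0,100],[45,0,0,0,0,0,100],[60,0,0,0,0,0,100],[66,0,0,0,0,0,100],[67,0,0,0,0,0,100],[67,0,0,0,0,0,55],[67,0,0,0,0,0,55],[67,0,0,0,0,0,50]]], "grip_force": 22}}

```text
clock: 5.35
position: [0.5074, 0.2977, 0.0235]
ee_rot: [0.107, 1.567, -0.106]
force: [-0.1, -0.2, 0.7]
width: 0.789
```

Request:
{"fn": "send_rows", "kwargs": {"rows": [[[0,0,0,0,0,0,30],[0,0,0,0,0,0,30],[0,0,0,0,0,0,30],[0,0,0,0,0,0,30],[-5,0,0,0,0,0,30],[-15,0,0,0,0,0,30],[-25,0,0,0,0,0,30],[-30,0,0,0,0,0,30]]]}}

```text
clock: 6.15
position: [0.5074, 0.2979, 0.0541]
ee_rot: [0.108, 1.567, -0.106]
force: [-0.1, 1.5, -2.4]
width: 0.663
```

Run:
```python
from h import *
rel([.5075,.2960,.023],tgt_R(-.135))
C=cam("wrist");im,d=optics.get_image("wrist");cv2.imwrite("pics/w3.png",im[...,::-1])
im,d=optics.get_image("scene");cv2.imwrite("pics/s3.png",im[...,::-1])
```

```text
shift [31.1 -1.9  0.3] turn [-0.06  0.05 -0.06] t 6.15 pos [0.5074 0.2979 0.0541] j [-0.21  0.65 -0.6   1.8   0.48  0.84 -1.18] F [-0.1  1.5 -2.4] w 0.663
```

View pics/w3.png

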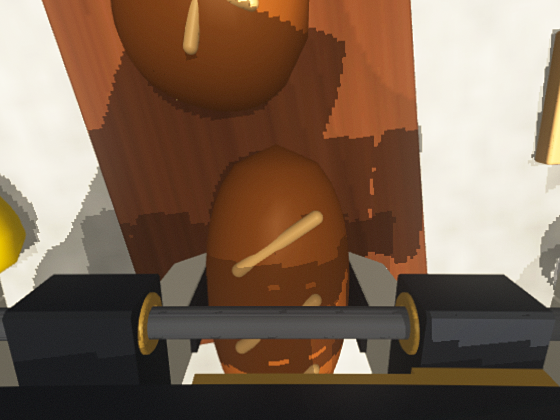

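View pics/s3.png

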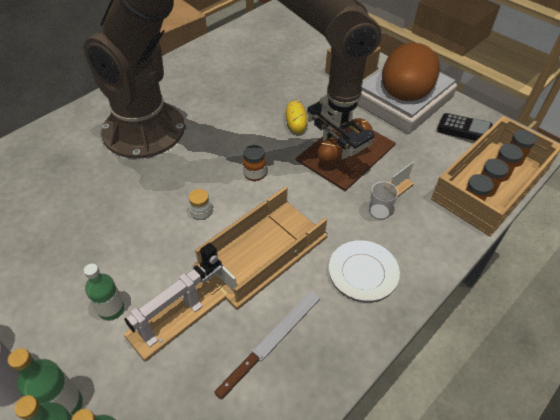

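Run:
```python
from h import *
rel([.575,-.085,.20],tgt_R(-.043))
```

```text
shift [-146.4 -370.   119. ] turn [-5.34  0.08 -0.07] t 6.25 pos [0.5076 0.2979 0.0539] j [-0.21  0.65 -0.6   1.81  0.48  0.84 -1.18] F [ 0.3 -0.8 -3. ] w 0.666
```

Request:
{"fn": "send_rows", "kwargs": {"rows": [[[-25,0,0,0,0,0,30],[-60,0,0,0,0,0,30],[-95,-10,3,0,0,0,30],[-125,-35,11,-0.5,0,0,30],[-140,-65,21,-1,0,0,30],[-146,-100,32,-1.5,0,0,30],[-146,-135,43,-2,0,0,30],[-146,-170,55,-2.5,0,0,30]]]}}

```text
clock: 7.05
position: [0.5383, 0.1201, 0.1989]
ee_rot: [0.072, 1.569, -0.072]
force: [1.4, 0.4, -2.9]
width: 0.666
```

Run:
```python
from h import *
rel([.575,-.085,.20],tgt_R(-.043))
```

```text
shift [  -1.  -200.9   55.3] turn [-2.79  0.02  0.02] t 7.05 pos [0.5383 0.1201 0.1989] j [ 0.19  0.43 -0.7   1.75  0.31  1.07 -0.7 ] F [ 1.4  0.4 -2.9] w 0.666
```

Request:
{"fn": "send_rows", "kwargs": {"rows": [[[-1,-38,10,-0.5,0,0,30],[-1,-75,20,-1,0,0,30],[-1,-110,30,-1.5,0,0,30],[-1,-142,39,-2,0,0,30],[-1,-168,46,-2.4,0,0,30],[-1,-188,52,-2.8,0,0,30],[-1,-198,55,-2.8,0,0,30],[-1,-201,55,-2.8,0,0,30]]]}}

```text
clock: 7.85
position: [0.5745, -0.0848, 0.1993]
ee_rot: [0.036, 1.571, -0.036]
force: [0.1, 0.7, -2.6]
width: 0.668
```

Run:
```python
from h import *
rel([.575,-.085,.032],tgt_R(-.043))
st=arm.observe();C=cam("wrist",st);im,d=optics.get_image("wrist");cv2.imwrite("pics/w4.png",overlay(im[...,::-1],C,model((.575,-.083),.043),0,0,560,420,1))
C=cam("scene");im,d=optics.get_image("scene");cv2.imwrite("pics/s4.png",overlay(im[...,::-1],C,model((.575,-.083),.043),120,60,340,340,2))
```

```text
shift [167.3  -0.2   0.6] turn [-0.14 -0.03  0.01] t 7.85 pos [ 0.5745 -0.0848  0.1993] j [ 0.52  0.47 -0.67  1.68  0.32  1.1  -0.28] F [ 0.1  0.7 -2.6] w 0.668
```

View pics/w4.png

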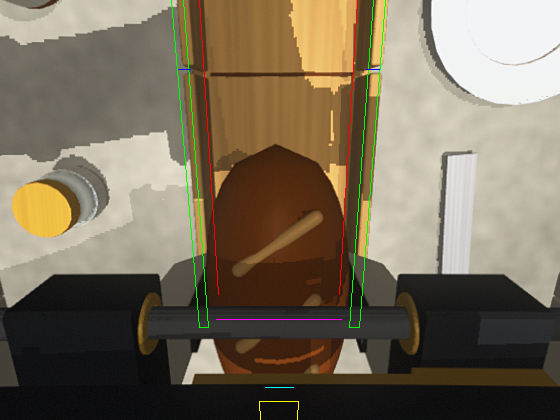

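View pics/s4.png

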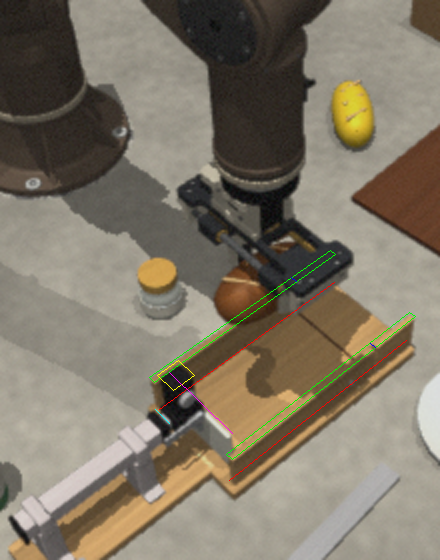

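Request:
{"fn": "send_rows", "kwargs": {"rows": [[[30,0,0,0,0,0,30],[65,0,0,0,0,0,30],[100,0,0,0,0,0,30],[125,0,0,0,0,0,30],[143,0,0,0,0,0,30],[153,0,0,0,0,0,30],[158,0,0,0,0,0,30],[160,0,0,0,0,0,30]]]}}

```text
clock: 8.75
position: [0.575, -0.0829, 0.04]
ee_rot: [0.034, 1.57, -0.033]
force: [-0.6, -0.8, -2.5]
width: 0.667
```

Request:
{"fn": "send_rows", "kwargs": {"rows": [[[2,0,0,0,0,0,30],[4,0,0,0,0,0,30],[6,0,0,0,0,0,30],[7,0,0,0,0,0,30],[8,0,0,0,0,0,30],[9,0,0,0,0,0,30],[9,0,0,0,0,0,30],[9,0,0,0,0,0,30]]]}}

```text
clock: 9.55
position: [0.5747, -0.0837, 0.0307]
ee_rot: [0.034, 1.571, -0.034]
force: [0.6, 0.3, -2.6]
width: 0.664
```

Run:
```python
from h import *
rel([.575,-.085,.03],tgt_R(-.043))
```

```text
shift [ 0.7 -1.3  0.4] turn [-0.04 -0.    0.  ] t 9.55 pos [ 0.5747 -0.0837  0.0307] j [ 0.44  0.66 -0.56  1.84  0.49  0.78 -0.42] F [ 0.6  0.3 -2.6] w 0.664
```

Not quite touching yet, so I lower a little more until the force changes.

Request:
{"fn": "send_rows", "kwargs": {"rows": [[[0.5,0,0,0,0,0,30],[1,0,0,0,0,0,30],[1.5,0,0,0,0,0,30],[2,0,0,0,0,0,30],[2.2,0,0,0,0,0,30],[2.2,0,0,0,0,0,30],[2.2,0,0,0,0,0,30],[2.2,0,0,0,0,0,30]]]}}

```text
clock: 10.35
position: [0.5746, -0.0837, 0.0291]
ee_rot: [0.034, 1.57, -0.035]
force: [-3.2, 0.5, 4.9]
width: 0.666
```

Touching the floor with about 7 N, so I let go.

Request:
{"fn": "send_rows", "kwargs": {"rows": [[[0,0,0,0,0,0,70],[0,0,0,0,0,0,74],[0,0,0,0,0,0,80],[0,0,0,0,0,0,82],[0,0,0,0,0,0,82],[0,0,0,0,0,0,82],[-5,0,0,0,0,0,82],[-15,0,0,0,0,0,82]]]}}

```text
clock: 11.15
position: [0.5741, -0.0836, 0.0435]
ee_rot: [0.034, 1.572, -0.034]
force: [-0.2, 0.2, 0.2]
width: 0.819
```

Run:
```python
from h import *
rel([.575,-.085,.30],tgt_R(-.043))
```

```text
shift [-256.5   -1.3    0.6] turn [-0.02 -0.07 -0.01] t 11.15 pos [ 0.5741 -0.0836  0.0435] j [ 0.45  0.65 -0.57  1.83  0.47  0.8  -0.41] F [-0.2  0.2  0.2] w 0.819
```

Request:
{"fn": "send_rows", "kwargs": {"rows": [[[-35,0,0,0,0,0,82],[-75,0,0,0,0,0,82],[-120,0,0,0,0,0,82],[-165,0,0,0,0,0,82],[-205,-20,0,0,0,0,82],[-240,-55,0,0,0,0,80],[-256,-95,0,0,0,0,80],[-256,-128,0,0,0,0,80]]]}}

```text
clock: 11.95
position: [0.5699, -0.2135, 0.3039]
ee_rot: [0.033, 1.565, -0.036]
force: [0.5, 0.0, 0.0]
width: 0.806
```

Request:
{"fn": "send_rows", "kwargs": {"rows": [[[0,0,0,0,0,0,80],[0,0,0,0,0,0,80],[0,0,0,0,0,0,80],[0,0,0,0,0,0,80],[0,0,0,0,0,0,80],[0,0,0,0,0,0,80],[0,0,0,0,0,0,80],[0,0,0,0,0,0,80]]]}}

```text
clock: 12.75
position: [0.5691, -0.2114, 0.2995]
ee_rot: [0.034, 1.571, -0.034]
force: [0.1, -0.3, -0.1]
width: 0.799
```

Run:
```python
from h import *
rel([.5694,-.2129,.30],tgt_R(-.043))
st=arm.observe();C=cam("wrist",st);im,d=optics.get_image("wrist");np.save("pics/w5.npy",d);cv2.imwrite("pics/w5raw.png",im[...,::-1]);cv2.imwrite("pics/w5.png",overlay(im[...,::-1],C,model((.575,-.083),.043),80,0,480,300,2))
v,u=np.mgrid[0:420,0:560]
P=pts(np.c_[u.ravel(),v.ravel()],d.ravel(),C).reshape(420,560,3);np.save("pics/P5.npy",P)
for t in("pusher_grip","button_face","paddle_face","tube_mouth","loaf_center","trough"):
    for x in finder.place_of("wrist",t):
        print(t,np.round(x["xy"]),x["confidence"])
g=P[(d>.05)&(P[...,2]>.155)&(P[...,2]<.175)];g=g[(abs(g[:,0]-.57)<.04)&(abs(g[:,1]+.213)<.04)]
print("post top",len(g),g.mean(0),cv2.minAreaRect(g[:,:2].astype(np.float32)*1000))
for x in finder.regions_of("wrist","loaf"):
    r=x["region"];q=P[r&(d>.05)&(P[...,2]>.025)&(P[...,2]<.09)];print(x["confidence"],len(q),q[:,2].max(),cv2.minAreaRect(q[:,:2].astype(np.float32)*1000))
```

```text
shift [-0.5 -1.5  0.4] turn [-0.02 -0.    0.  ] t 12.75 pos [ 0.5691 -0.2114  0.2995] j [ 0.71  0.44 -0.66  1.47  0.27  1.33 -0.01] F [ 0.1 -0.3 -0.1] w 0.799
pusher_grip [282. 195.] 0.62
paddle_face [281. 153.] 0.76
tube_mouth [279. 212.] 0.61
loaf_center [281.  50.] 0.9
post top 961 [ 0.57242682 -0.21128368  0.16404504] ((572.54638671875, -212.44015502929688), (27.35617446899414, 26.06190299987793), 87.6637954711914)
0.97 5897 0.07576995965956618 ((574.3028564453125, -92.70185852050781), (112.73929595947266, 62.751190185546875), 86.90061950683594)
```

View pics/w5.png

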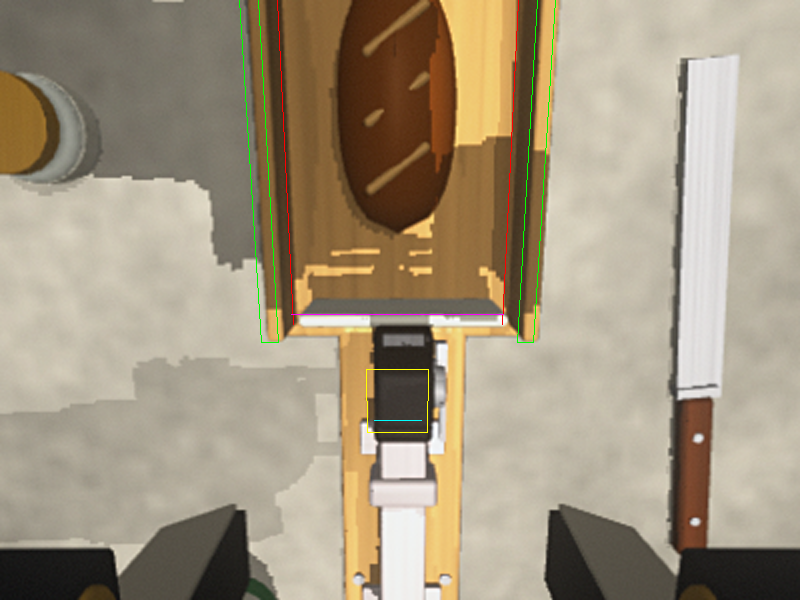

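The loaf lies at about (281,50) in the trough, aligned and clear of the paddle at row 158. The post top is at (0.5725, -0.2125, 0.164), which matches the given height. I move over the post and go down.

Run:
```python
from h import *
rel([.5732,-.2127,.121],tgt_R(-.043))
```

```text
shift [178.5  -0.9   4.2] turn [-0.04  0.    0.  ] t 13.15 pos [ 0.5691 -0.2116  0.2995] j [ 0.71  0.44 -0.66  1.47  0.27  1.33 -0.01] F [-0.3  0.5 -0.1] w 0.8
```

Request:
{"fn": "send_rows", "kwargs": {"rows": [[[25,-1,4,0,0,0,75],[55,-1,4,0,0,0,75],[90,-1,4,0,0,0,75],[120,-1,4,0,0,0,75],[145,-1,4,0,0,0,75],[163,-1,4,0,0,0,75],[174,-1,4,0,0,0,75],[178,-1,4,0,0,0,75]]]}}

```text
clock: 13.95
position: [0.5726, -0.2127, 0.1206]
ee_rot: [0.035, 1.572, -0.034]
force: [-0.4, 0.8, 0.1]
width: 0.75
```

Request:
{"fn": "send_rows", "kwargs": {"rows": [[[0,0,0,0,0,0,75],[0,0,0,0,0,0,70],[0,0,0,0,0,0,60],[0,0,0,0,0,0,50],[0,0,0,0,0,0,45],[0,0,0,0,0,0,45],[0,0,0,0,0,0,45],[0,0,0,0,0,0,45]]]}}

```text
clock: 14.75
position: [0.573, -0.2127, 0.1215]
ee_rot: [0.034, 1.571, -0.034]
force: [1.1, -0.6, -0.3]
width: 0.45
```

Run:
```python
from h import *
rel([.5732,-.2127,.121],tgt_R(-.043))
st=arm.observe();C=cam("wrist",st);im,d=optics.get_image("wrist");cv2.imwrite("pics/w6.png",overlay(im[...,::-1],C,model((.578,-.083),.043),0,0,560,420,1))
C=cam("scene");im,d=optics.get_image("scene");cv2.imwrite("pics/s6.png",overlay(im[...,::-1],C,model((.578,-.083),.043),120,160,320,340,3))
```

```text
shift [0.5 0.  0.2] turn [-0.03  0.   -0.  ] t 14.75 pos [ 0.573  -0.2127  0.1215] j [ 0.67  0.59 -0.6   1.69  0.39  0.98 -0.11] F [ 1.1 -0.6 -0.3] w 0.45
```

View pics/w6.png

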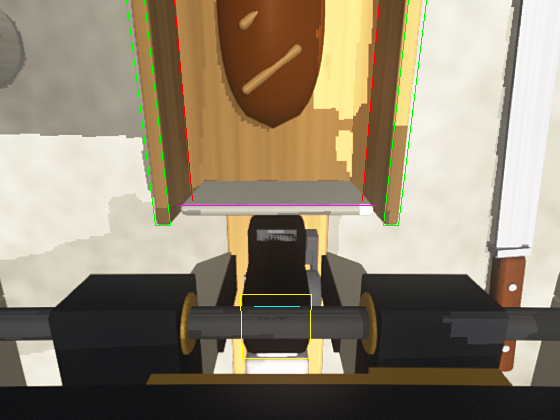

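View pics/s6.png

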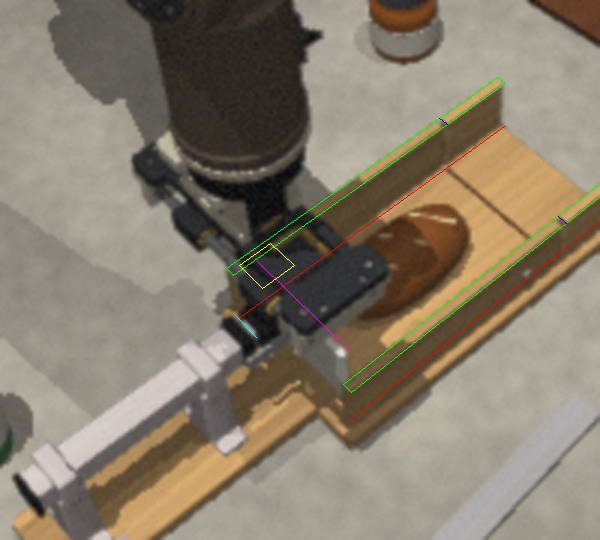

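The post stands between the fingers (left and right gaps look even) and the model overlay agrees. I squeeze.

Request:
{"fn": "send_rows", "kwargs": {"rows": [[[0,0,0,0,0,0,38],[0,0,0,0,0,0,34],[0,0,0,0,0,0,30],[0,0,0,0,0,0,25],[0,0,0,0,0,0,20],[0,0,0,0,0,0,20],[0,0,0,0,0,0,20],[0,0,0,0,0,0,20]]], "grip_force": 35}}

```text
clock: 15.65
position: [0.5728, -0.2127, 0.1216]
ee_rot: [0.034, 1.571, -0.034]
force: [-2.0, 0.1, 3.3]
width: 0.294
```

Run:
```python
from h import *
st=arm.observe();print(st["width"]*92, st["force"],st["ft_torque"])
R0=R.from_rotvec(st["ee_rot"]).as_matrix();a=.043
print("feed dir in tool",R0.T@[np.sin(a),np.cos(a),0])
```

```text
27.056151672247402 [-1.99327077  0.10584739  3.31441713] [0.02627925 0.18321364 0.08349257]
feed dir in tool [-1.03788484e-04  9.99999814e-01 -6.01044424e-04]
```

The width of 27 mm means the button is fully in. I slide half way first.

Request:
{"fn": "send_rows", "kwargs": {"rows": [[[0,3,0,0,0,0,20],[0,8,0,0,0,0,20],[0,14,0,0,0,0,20],[0,21,0,0,0,0,20],[0,29,0,0,0,0,20],[0,37,0,0,0,0,20],[0,44,0,0,0,0,20],[0,50,0,0,0,0,20]]]}}

```text
clock: 16.45
position: [0.5749, -0.1626, 0.1216]
ee_rot: [0.033, 1.571, -0.035]
force: [-3.0, -4.8, 3.7]
width: 0.296
```

Run:
```python
from h import *
rel([.5732,-.1127,.121],tgt_R(-.043))
```

```text
shift [ 0.5 49.8 -3.9] turn [-0.03 -0.03  0.06] t 16.45 pos [ 0.5749 -0.1626  0.1216] j [ 0.6   0.57 -0.61  1.73  0.39  0.97 -0.2 ] F [-3.  -4.8  3.7] w 0.296
```

Request:
{"fn": "send_rows", "kwargs": {"rows": [[[0,6,0,0,0,0,20],[0,13,0,0,0,0,20],[0,20,0,0,0,0,20],[0,27,0,0,0,0,20],[0,34,0,0,0,0,20],[0,40,0,0,0,0,20],[0,44,0,0,0,0,20],[0,46,0,0,0,0,20]]]}}

```text
clock: 17.25
position: [0.5769, -0.1166, 0.1216]
ee_rot: [0.033, 1.571, -0.035]
force: [-3.9, -5.8, 5.7]
width: 0.29
```

Run:
```python
from h import *
rel([.5775,-.1127,.121],tgt_R(-.043))
g=model((.578,-.083),.043)
st=arm.observe();C=cam("wrist",st);im,d=optics.get_image("wrist");cv2.imwrite("pics/w7.png",overlay(im[...,::-1],C,g,0,0,560,420,1,.096))
C=cam("scene");im,d=optics.get_image("scene");cv2.imwrite("pics/s7.png",overlay(im[...,::-1],C,g,160,200,320,320,5,.096));cv2.imwrite("pics/s7r.png",cv2.resize(im[250:310,175:265,::-1],None,fx=8,fy=8,interpolation=cv2.INTER_CUBIC))
C=cam("top");im,d=optics.get_image("top");cv2.imwrite("pics/t7.png",overlay(im[...,::-1],C,g,230,170,430,260,4,.096))
```

```text
shift [0.6 3.9 0.4] turn [-0.01 -0.03  0.05] t 17.25 pos [ 0.5769 -0.1166  0.1216] j [ 0.53  0.56 -0.61  1.75  0.39  0.96 -0.28] F [-3.9 -5.8  5.7] w 0.29
```

View pics/w7.png

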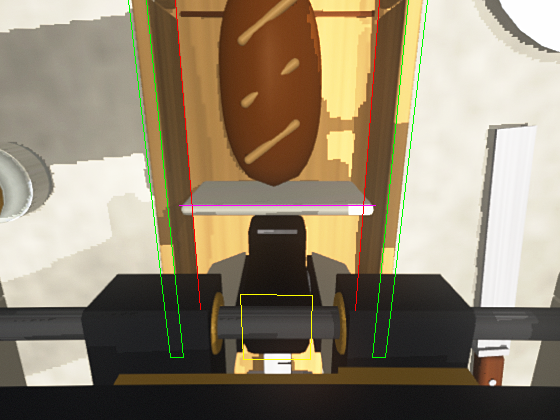

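View pics/s7.png

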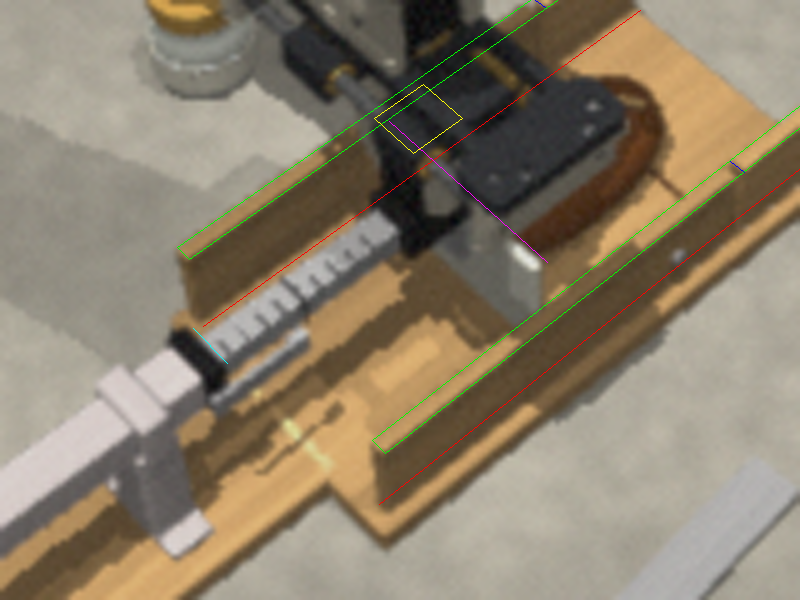

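View pics/s7r.png

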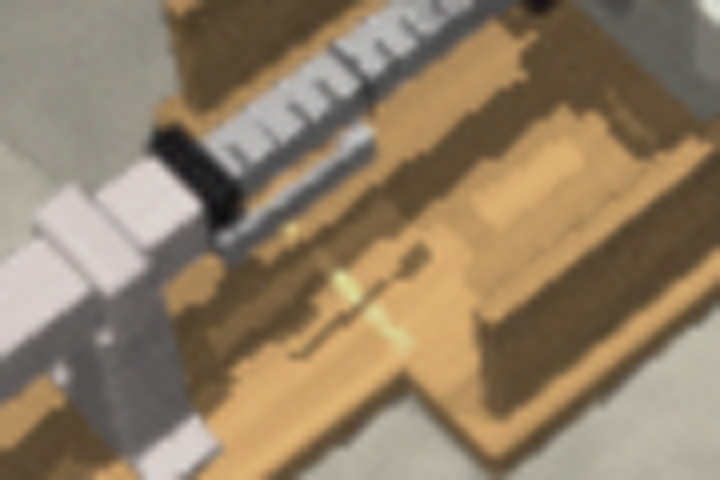

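View pics/t7.png

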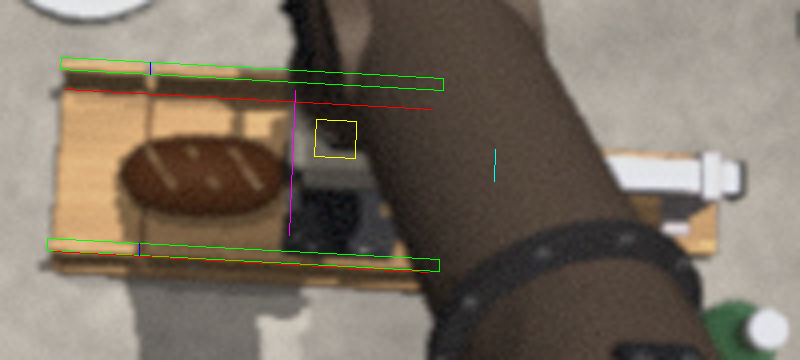

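No slip: the paddle edge is at row 214 in the wrist view both before and after. The scale shows the 60–90 short lines outside the mouth, which fits 96 mm. I make the last 4 mm.

Request:
{"fn": "send_rows", "kwargs": {"rows": [[[0,1,0,0,0,0,20],[0,2,0,0,0,0,20],[0,3,0,0,0,0,20],[0,3.7,0,0,0,0,20],[0,4,0,0,0,0,20],[0,4,0,0,0,0,20],[0,4,0,0,0,0,20],[0,4,0,0,0,0,20]]]}}

```text
clock: 18.2
position: [0.577, -0.113, 0.1215]
ee_rot: [0.034, 1.571, -0.035]
force: [-3.3, -4.4, 5.4]
width: 0.296
```

Run:
```python
from h import *
rel([.5775,-.1127,.121],tgt_R(-.043))
g=model((.578,-.083),.043)
st=arm.observe();C=cam("wrist",st);im,d=optics.get_image("wrist");cv2.imwrite("pics/w8.png",im[...,::-1])
v,u=np.mgrid[0:420,0:560];P=pts(np.c_[u.ravel(),v.ravel()],d.ravel(),C).reshape(420,560,3)
for n,e in(("wrist",0),):
  for x in finder.regions_of(n,"loaf"):
    r=x["region"];q=P[r&(d>.05)&(P[...,2]>.025)&(P[...,2]<.09)];print(x["confidence"],len(q),cv2.minAreaRect(q[:,:2].astype(np.float32)*1000))
C=cam("scene");im,d=optics.get_image("scene");s=6;x0,y0=190,230
big=cv2.resize(im[230:310,190:290,::-1],None,fx=s,fy=s,interpolation=cv2.INTER_CUBIC)
cv2.imwrite("pics/s8r.png",big)
for k in (50,60,70,80,90,100):
    for e in(.1,):
        p=proj([g(.008,-.155+e-k/1000,.108),g(-.008,-.155+e-k/1000,.108)],C);p=((p-[x0,y0]+.5)*s).astype(int);cv2.line(big,tuple(map(int,p[0])),tuple(map(int,p[1])),(0,0,255),1)
cv2.imwrite("pics/s8.png",big)
C=cam("top");im,d=optics.get_image("top");cv2.imwrite("pics/t8.png",im[...,::-1])
P=pts(np.c_[u.ravel(),v.ravel()],d.ravel(),C).reshape(420,560,3)
for x in finder.regions_of("top","loaf"):
    r=x["region"];q=P[r&(d>.05)&(P[...,2]>.025)&(P[...,2]<.09)];print("top",x["bbox"],x["confidence"],cv2.minAreaRect(q[:,:2].astype(np.float32)*1000))
print(g(0,.06,.045),g(0,-.005,.05),g(0,.125,.045))
```

```text
shift [0.5 0.3 0.5] turn [-0.04 -0.03  0.06] t 18.2 pos [ 0.577  -0.113   0.1215] j [ 0.53  0.56 -0.62  1.75  0.39  0.96 -0.29] F [-3.3 -4.4  5.4] w 0.296
0.56 16475 ((575.85595703125, -33.53822708129883), (109.87640380859375, 62.714752197265625), 87.46945190429688)
top [258.7, 203.8, 38.1, 21.8] 0.9 ((576.670654296875, -21.349365234375), (119.12628173828125, 62.665218353271484), 89.50237274169922)
top [135.1, 281.6, 34.8, 37.7] 0.73 ((308.0608825683594, 349.7733459472656), (62.57345199584961, 124.79488372802734), 51.70856475830078)
[ 0.58057921 -0.02305546  0.045     ] [ 0.57778507 -0.08799538  0.05      ] [0.58337334 0.04188446 0.045     ]
```

View pics/s8r.png

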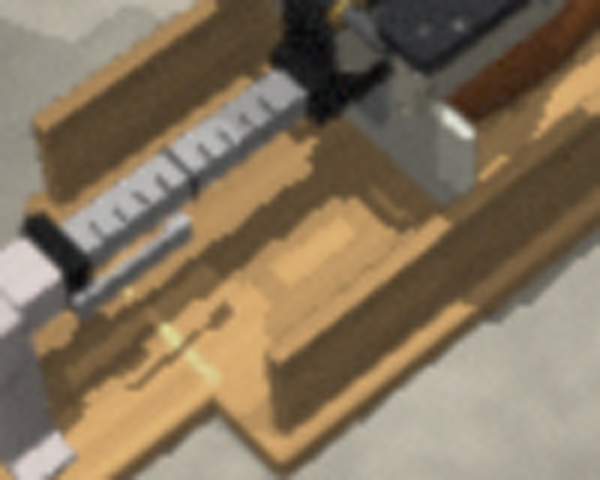

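View pics/s8.png

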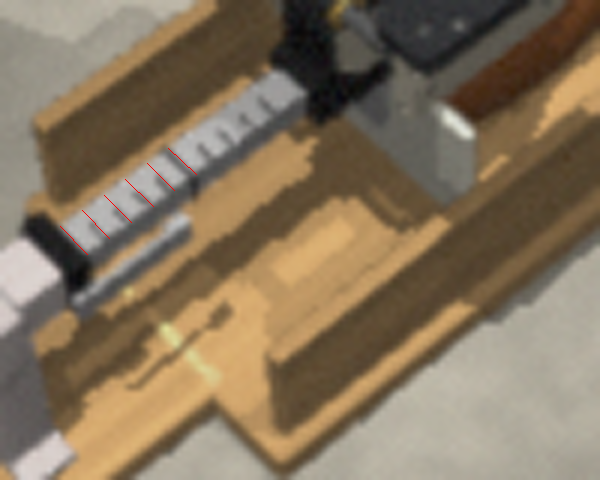

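View pics/w8.png

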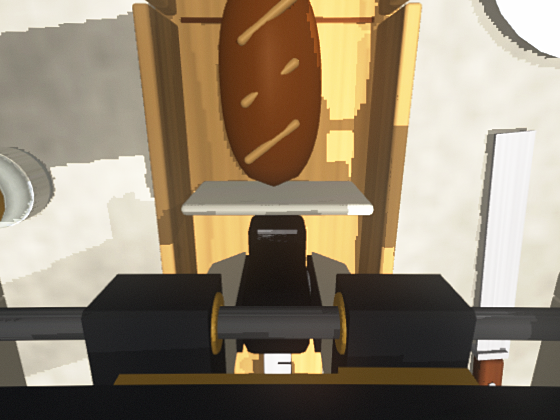

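The predicted 50–100 mm lines fall on the real ones, with the 100 line at the collar edge around (72,240) in the crop. The loaf is at y ≈ -0.021, where I expected -0.023. I hold briefly, then hand in.

Request:
{"fn": "send_rows", "kwargs": {"rows": [[[0,0,0,0,0,0,20],[0,0,0,0,0,0,20],[0,0,0,0,0,0,20],[0,0,0,0,0,0,20],[0,0,0,0,0,0,20],[0,0,0,0,0,0,20],[0,0,0,0,0,0,20],[0,0,0,0,0,0,20]]]}}

```text
clock: 19.25
position: [0.577, -0.113, 0.1215]
ee_rot: [0.034, 1.571, -0.035]
force: [-4.3, -5.7, 4.6]
width: 0.295
```

Run:
```python
from h import *
st=arm.observe();print(st["position"],st["width"],st["force"])
print(arm.sign_off())
```

```text
[ 0.57700458 -0.11304026  0.12154433] 0.29475077621834656 [-4.2904979  -5.68168102  4.55633934]
the job is handed in; nothing more can be done
None
```

I set the crusty loaf lengthwise in the trough and let go of it. Then I squeezed the pusher grip with the lock button in and slid the arm out to the 100 mm line. I handed the job in at about 19 s, still holding the grip; hand-in gives no verdict.

Last checks:
- **Extension:** the tool travelled 99.8 mm along the feed direction and the grip showed no slip. The scale lines in the scene picture put the 100 mm line at the tube mouth.
- **Grip:** the fingers were closed to 27 mm, so the button was fully in, and the tool stood still over the last 0.8 s.
- **Loaf:** the top camera put its centre within about 2 mm of the 60 mm target along the trough. It was about 4 mm off mid-width and turned less than 0.1 rad. The wrist camera, which saw only part of the loaf, gave a centre about 10 mm farther back, so I trusted the top view.
- **Bystanders:** nothing else was touched on the way as far as the pictures show. I did not re-measure every object at the end.

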